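Show a printed cover to the inspection camera, then stack it

TASK

Pick up the white printed cover with the orange dot and hold it level and still over the upward-looking camera for two seconds, centred between the two red pointers, at their height and with its long side running from one pointer to the other. Then set it down gently, dot side up, on top of the pile of checked covers (green dots), its edges flush with theirs on all sides (either way round). Do not shift the pile, the pointer frame or anything else on the bench.

Things in the scene. Friction and masses are not known exactly. Their poses are not given: they have to be found in the camera images.
- cover: White printed vent cover, a flat plate 120 mm long (its x) by 56 mm wide (its y) by 16 mm thick, 100 g, five grey slots and an orange dot (22 mm across, 42 mm from the centre towards +x) on its top face. Lies dot up on a flat black rubber mat 180 x 110 mm, 6 mm thick, which may be on the left or the right of the camera station. Origin: centre of the underside; z up through the thickness.
- cover_mid (a point): Centre of the orange-dotted cover, 8 mm above the middle of its underside; axes as the cover's.
- pile_top: Upper one of two stacked covers of the same shape and size (120 x 56 x 16 mm), but with green dots, lying on a blue board 170 x 100 mm, 12 mm thick, on the other side of the station. Origin: centre of its underside, 28 mm above the bench; its top is 16 mm higher; x along the long side.
- pile_low: Lower cover of the pile, green dot, same shape, loose on the blue board (underside 12 mm above the bench).
- view (a point): The marked viewing point: midway between the tips of the two red pointers of the camera station, straight above its lens. The pointers lie along its y axis, tips 71 mm either side; z is up. Set at a different height each time, 130 to 200 mm above the bench. The pointer frame is open to -x and above; its crossbar (10 mm bar) runs 105 mm from the point along +x.
- station: Camera station: grey base 190 x 210 x 30 mm, round lens in it (top 41 mm above the bench) looking up. Two upright steel posts, 12 mm thick, 225 mm high, at 96 mm along +y and -y, carry the aluminium pointer blocks (26 x 22 x 16 mm), joined by a U of 10 mm bar behind (+x). Origin: on the bench under the lens; axes as the viewing point's.
- brush: Bystander: brush, 140 mm long, lying on the bench between robot and station. Leave alone.
- shell: Bystander: white arched printed shell, 110 x 130 mm, 40 mm high. Leave alone.
- disc: Bystander: round white printed hub, 90 mm across, 30 mm high. Leave alone.
- scraper: Bystander: spatula, 200 mm long, lying on the bench. Leave alone.
Things that resemble listed ones, but are neither listed nor needed, are in the scene too. Leave any purple or turquoise look-alike of the cover alone.

How it is judged:
On the way:
1. The cover is held over the camera for 1.5 s: its centre within 12 mm of the viewing point, level within 6 degrees, its long side within 8 degrees of the pointers' line, and still (under 20 mm/s) (distance between cover_mid and view below 0.012 m and angle between cover's own z axis and vertical below 0.105 rad and angle between the x axis of cover and the y axis of view, either way round below 0.14 rad and linear speed of cover below 0.02 m/s and angular speed of cover below 0.2 rad/s), for 1.5 s.
At the end, for the whole second after the job is handed in: The orange-dotted cover lies on the uppermost green-dotted cover of the pile, flat (within 4 degrees), released and at rest, edges flush: centres within 6 mm along and across, long axes within 5 degrees (either way round). The two pile covers are within 12 mm of where they started (x of cover in the frame of pile_top between -0.006 and 0.006 m and y of cover in the frame of pile_top between -0.006 and 0.006 m and z of cover in the frame of pile_top between 0.013 and 0.019 m and angle between the x axis of cover and the x axis of pile_top, either way round below 0.087 rad and angle between cover's own z axis and vertical below 0.07 rad and linear speed of cover below 0.02 m/s and angular speed of cover below 0.2 rad/s and distance of each of pile_top, pile_low from where it was at the start of the episode below 0.012 m); the robot touches nothing.
It fails at once if the cover is dropped: it moves faster than 0.45 m/s without the fingers touching it (a fall of some 10 mm) (linear speed of cover above 0.45 m/s and contact force between the fingers and cover below 0.05 N).
It fails at once if the cover is pressed onto the pile with more than 40 N (contact force between cover and pile_top above 40 N).
It fails at once if the pointer frame is pushed more than 8 mm (distance of view from where it was at the start of the episode above 0.008 m).
It fails at once if a pile cover is shifted more than 25 mm (distance of any of pile_top, pile_low from where it was at the start of the episode above 0.025 m).
It fails at once if another thing on the bench is moved more than 30 mm (distance of any of brush, shell, disc, scraper from where it was at the start of the episode above 0.03 m).
It also fails if it takes over 64 s, if anything falls off the work surface, if the arm or the gripper's body presses on something with over 40 N, if the wrist force passes 120 N, or if a joint passes its speed limit or range.

ROBOT

A 7-joint arm with a two-finger parallel gripper is mounted at the origin on the work surface. World frame = base frame: x ahead of the robot, y to its left, z up, the work surface at z = 0. Lengths are in m, angles in rad, forces in N, time in s.
With the tool pointing down it reaches from about 0.35 to 0.9 m from the base axis. Payload 8.1 kg.
Tool frame: the origin (TCP) lies on the centre line of the jaws, within the pads' length; the fingertips stand 22 mm ahead of it and the grasp point (between the pads) lies 3 mm ahead of it; z points along the fingers, y is the line along which they close (so a half turn about z gives the same grasp; the last joint's range is limited). The gripper opens to 92 mm and grips with 3 to 60 N. Pads are 19 mm wide; open, the fingers measure 130 mm over their backs; the gripper's body (75 mm by 190 mm) begins 47 mm behind the grasp point.
Start: joints at [-1.252, 0.434, 0.025, 1.573, -0.012, 1.134, -0.075], TCP at [0.256, 0.57, 0.249] pointing down, gripper open.
Joint ranges: [-2.62, 2.62], [-0.44, 2.09], [-1.27, 1.32], [0.08, 2.57], [-1.32, 4.46], [0.12, 2], [-2.74, 2.74]. Speed limits (rad/s): [2.22, 2.22, 3.01, 3.01, 3.14, 3.14, 3.14].

INTERFACE

Orientations are given as a 3x3 rotation matrix whose columns are the frame's x, y, z axes.
In Python, from rig import r gives the robot as it stands. Calls block until the motion is done:
- r.move_to(position, orientation): joint-space move of the TCP to a pose.
- r.movel(position, vel=0.15, frame=None, stop_force=None): straight line of the TCP; frame=None keeps the orientation; vel is the mean speed in m/s. With stop_force (N) it stops when the force on the tool has changed by that much, and returns True; else False.
- r.goto_joints(angles): joint-space move.
- r.gripper_to(opening, grasp_force=None): finger opening in m; grasp_force is the grip in N (None keeps the last); returns when the fingers have stopped.
- r.pause(seconds).
- r.inverse_kinematics(position, orientation): joint angles nearest the present ones, or None.
- r.capture(name): name is "scene" or "top"; returns the picture (480x640x3 uint8, red, green, blue); there is no depth.
- r.get_calibration(name): a dict with "mtx" (3x3 intrinsics, pixels), "D" ([k1, k2, p1, p2, k3] as OpenCV has them; the pictures are not rectified), "world_from_camera" (4x4, takes a point from camera to world coordinates). Camera axes: x right, y up, looking along -z (the intrinsics and any distortion apply to the point x, -y, -z); pixel columns grow to the right and rows downward; lengths in m; the calibration is good to about 2 mm. A picture is of the moment at which its call begins. get_calibration takes no time and is no camera call.
A pose or a line that the arm cannot do raises r.Unreachable and nothing moves.
- r.job_done(): hands the job in; it is judged then, once.
Readings, each from a call of its own:
- r.current_t(): time.
- r.current_qpos(): joint angles.
- r.current_dq(): joint speeds.
- r.current_tau(): joint torques, N m.
- r.current_position(): TCP position.
- r.current_tool_rot(): TCP orientation.
- r.current_contact_force(): force on the tool from outside, world axes, zero at the start.
- r.current_ft_torque(): the same for the moment, N m.
- r.current_gripper_width(): finger opening in m.
- r.current_grip_force(): force on a finger pad.
Only numpy, scipy, OpenCV 4.12 (cv2) and the standard library are available. Lean on these libraries where they do the work, as an engineer would, in place of code of your own. Each camera call takes 0.05 s, during which the arm holds its last target. There are 200 camera calls.

## Working session

There is one attempt and no reset: what is moved stays moved. The work goes in short steps, each a Python script; the robot and the scene stay as the last script left them, time stands still between calls to the robot, and variables do not carry over. Pictures are saved under pics/ and viewed, at most 10 in all, crops included, and the job is handed in when it is done.

```bash
mkdir -p pics; ls
python3 - <<'E'
from rig import r
import cv2, numpy as np
np.set_printoptions(precision=4,suppress=True)
for n in("scene","top"):
    cv2.imwrite(f"pics/{n}0.png",r.capture(n)[:,:,::-1]); c=r.get_calibration(n); print(n,c["mtx"],c["D"],c["world_from_camera"])
print(r.current_t(),r.current_position(),r.current_tool_rot())
E
```

```text
pics
scene [[510.7907   0.     320.8179]
 [  0.     510.7907 247.5619]
 [  0.       0.       1.    ]] [0.0081 0.     0.     0.     0.    ] [[-0.8408 -0.3012  0.4498  1.1172]
 [ 0.541  -0.4387  0.7175  0.941 ]
 [-0.0188  0.8467  0.5318  0.8619]
 [ 0.      0.      0.      1.    ]]
top [[553.3182   0.     321.533 ]
 [  0.     553.3182 238.8768]
 [  0.       0.       1.    ]] [-0.1529  0.      0.      0.      0.    ] [[ 0.0255  0.9953 -0.0935  0.3596]
 [-0.9996  0.0261  0.0047 -0.073 ]
 [ 0.0071  0.0933  0.9956  1.6186]
 [ 0.      0.      0.      1.    ]]
0.1 [0.2557 0.5698 0.248 ] [[-0.9123  0.4094 -0.0004]
 [ 0.4094  0.9123 -0.0014]
 [-0.0002 -0.0015 -1.    ]]
```

View pics/scene0.png

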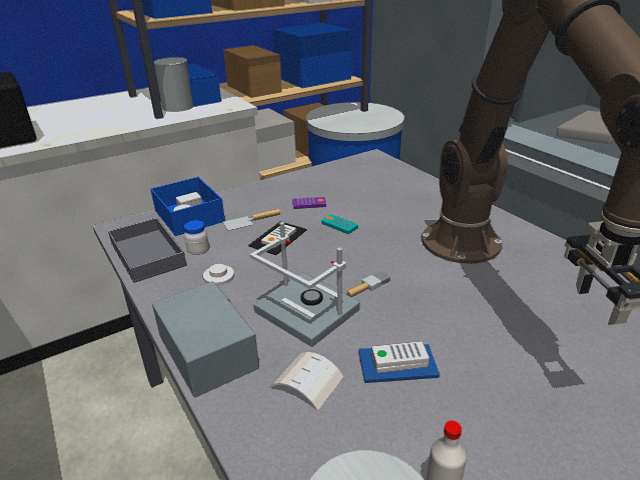

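View pics/top0.png

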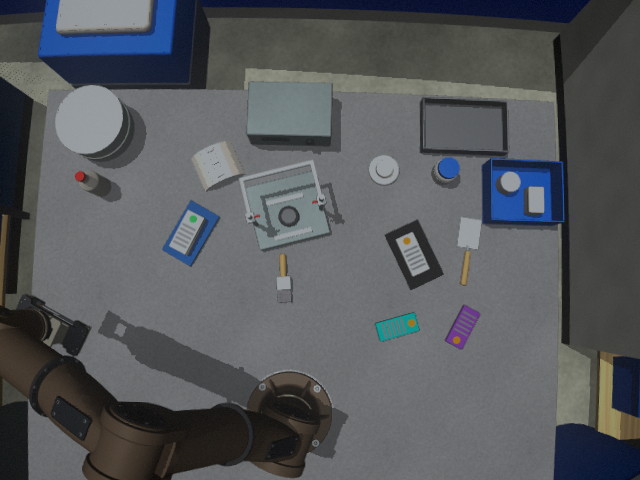

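Top view: orange-dotted white cover on black mat at about (413,255). Others are turquoise (398,326), purple (463,327) and the green-dotted pile on the blue board (188,231). Only the white one on the mat fits. The station is at (288,215), with pointers near (252,216) and (320,201). Next I'll confirm this in enlarged crops.

Run:
```python
import cv2, numpy as np
t=cv2.imread("pics/top0.png"); s=cv2.imread("pics/scene0.png")
def crop(im,x,y,w,h,k,name=None):
    c=cv2.resize(im[y:y+h,x:x+w],None,fx=k,fy=k,interpolation=cv2.INTER_CUBIC)
    for i in range(0,w,10):
        cv2.line(c,(i*k,0),(i*k,6),(0,255,255),1); cv2.putText(c,str(x+i),(i*k,16),0,.35,(0,255,255),1)
    for i in range(0,h,10):
        cv2.line(c,(0,i*k),(6,i*k),(0,255,255),1); cv2.putText(c,str(y+i),(8,i*k+4),0,.35,(0,255,255),1)
    return c
cv2.imwrite("pics/c1.png",np.hstack([crop(t,380,215,66,80,6),crop(t,157,195,66,80,6)]))
cv2.imwrite("pics/c2.png",np.vstack([crop(t,235,185,100,50,6),crop(s,240,215,120,60,5)]))
```

```text
(no output)
```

View pics/c1.png

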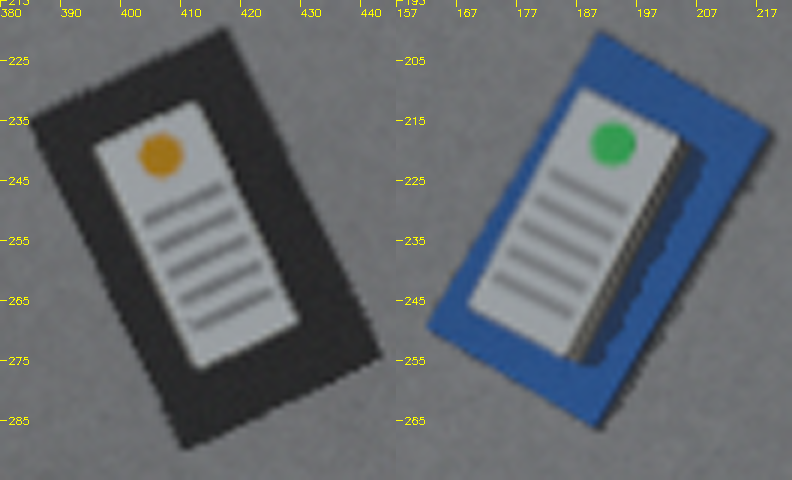

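View pics/c2.png

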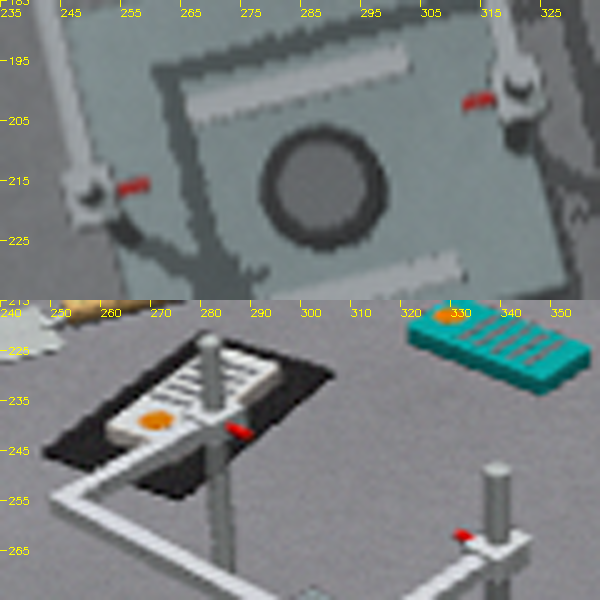

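Left crop: white plate, orange dot at (406.5,240.5), lying on the black mat, so this is the cover. Its corners are roughly (395,239), (412,231), (429,268) and (413,276). The pile has a green dot at (193,219). Pointer tips are at about (259.6,215.3) and (311.8,201.9) in top, and (331,261.8) and (290.4,242.2) in scene.

```bash
cat > h.py <<'E'
from rig import r
import cv2, numpy as np
from scipy.optimize import least_squares
np.set_printoptions(precision=4,suppress=True)
F=np.diag([1.,-1,-1])
def cam(n):
    c=r.get_calibration(n); T=np.array(c["world_from_camera"])
    R=F@T[:3,:3].T; return np.array(c["mtx"]),np.array(c["D"],float),R,-R@T[:3,3],T[:3,3]
def proj(P,n):
    K,D,R,t,_=cam(n); return cv2.projectPoints(np.array(P,float).reshape(-1,1,3),cv2.Rodrigues(R)[0],t,K,D)[0][:,0]
def ray(uv,n):
    K,D,R,t,o=cam(n); q=cv2.undistortPoints(np.array([[uv]],float),K,D)[0,0]
    return o,R.T@np.array([q[0],q[1],1])
def atz(uv,n,z):
    o,d=ray(uv,n); return o+d*(z-o[2])/d[2]
def tri(a,b):
    o1,d1=ray(a,"top");o2,d2=ray(b,"scene")
    s=np.linalg.lstsq(np.c_[d1,-d2],o2-o1,rcond=None)[0]
    p,q=o1+s[0]*d1,o2+s[1]*d2; return (p+q)/2,np.linalg.norm(p-q)
def plate(uv,z,n="top",g=None):
    """corners uv in order (+x,+y),(+x,-y),(-x,-y),(-x,+y) of top face at z -> x,y,yaw"""
    W=np.array([atz(u,n,z) for u in uv]); c=W.mean(0); d=W[0]+W[1]-W[2]-W[3]
    L=np.array([[.06,.028],[.06,-.028],[-.06,-.028],[-.06,.028]])
    def P(p): cs,sn=np.cos(p[2]),np.sin(p[2]); return np.c_[L@np.array([[cs,sn],[-sn,cs]])+p[:2],np.full(4,z)]
    s=least_squares(lambda p:(proj(P(p),n)-uv).ravel(),[c[0],c[1],np.arctan2(d[1],d[0])])
    return s.x,s.fun,[np.linalg.norm(W[i]-W[i-1]) for i in range(4)]
def Rd(yaw):  # tool down, tool y at direction yaw+90deg (closing), tool x along yaw
    c,s=np.cos(yaw),np.sin(yaw); return np.array([[c,s,0],[s,-c,0],[0,0,-1.]])
E
python3 - <<'E'
from h import *
A=np.array([(93,147),(196,101),(299,322),(200,369)])/6+[380-.4,215-.4]
B=np.array([(188,88),(287,138),(172,359),(71,304)])/6+[157-.4,195-.4]
for uv,z in((A,.022),(B,.044)):
    print(*plate(uv,z))
p1,e1=tri((259.8,215.2),(331,261.8)); p2,e2=tri((311.9,202.0),(290.4,242.2))
print(p1,e1,p2,e2,np.linalg.norm(p1-p2)); d=p1-p2; print((p1+p2)/2,np.arctan2(-d[0],d[1]))
print("lens",atz((288.6,215.8),"top",.041), atz((312,297),"scene",.041))
c=atz((288.6,215.8),"top",.041)
E
```

```text
[ 0.4732 -0.3459  0.4579] [-0.0919 -0.0681 -0.0565 -0.398   0.4336  0.0748 -0.2805  0.3847] [np.float64(0.1190529504426022), np.float64(0.05549201886280074), np.float64(0.11814525927275699), np.float64(0.05371345135701597)]
[ 0.5184  0.3094 -0.4485] [-0.0355 -0.3933  0.2392 -0.0045 -0.1369  0.0606 -0.0699  0.3324] [np.float64(0.11810208969391464), np.float64(0.05474176029171044), np.float64(0.11933667592134), np.float64(0.056553153625148185)]
[0.5528 0.0845 0.1768] 0.0012194022645706194 [ 0.5899 -0.0508  0.177 ] 0.004527304966283129 0.14027407355417132
[0.5714 0.0169 0.1769] 0.2679521543618629
lens [0.5719 0.0159 0.041 ] [0.5736 0.0251 0.041 ]
```

Run:
```python
from h import *
C=(.4732,-.3459,.458);V=(.5715,.0165,.268+np.pi/2);P=(.5184,.3094,-.4485)
for nm,c,zs in(("C",C,(.032,.33)),("V",V,(.19,.33)),("P",P,(.055,.33))):
  for k in(-1,0,1):
    for z in zs:
        q=r.inverse_kinematics([c[0],c[1],z],Rd(c[2]+k*np.pi)); print(nm,k,z,q)
```

```text
C -1 0.032 [ 0.9021  0.6942 -0.5282  1.8386  0.4966  0.7432  2.1297]
C -1 0.33 [ 1.1351  0.4541 -0.8853  1.4945  0.3546  1.3608  2.2544]
C 0 0.032 [ 0.0233  0.7692  0.7927  1.9164 -0.7703  0.7915  0.1389]
C 0 0.33 [-0.2293  0.5224  1.2261  1.605  -0.4996  1.3714 -0.0563]
C 1 0.032 [ 0.9021  0.6942 -0.5282  1.8386  0.4966  0.7432  2.1297]
C 1 0.33 [ 1.1351  0.4541 -0.8853  1.4945  0.3546  1.3608  2.2544]
V -1 0.19 [-0.8559  0.6412  1.1556  1.8368 -0.6568  1.1114 -2.3321]
V -1 0.33 [-0.8927  0.4571  1.1625  1.6386 -0.43    1.333  -2.5372]
V 0 0.19 [-0.5377  0.4419  0.5816  1.8146 -0.2887  0.9704  0.4328]
V 0 0.33 [-0.6066  0.3204  0.6617  1.62   -0.204   1.2715  0.3589]
V 1 0.19 [-0.8559  0.6412  1.1556  1.8368 -0.6568  1.1114 -2.3321]
V 1 0.33 [-0.8927  0.4571  1.1625  1.6386 -0.43    1.333  -2.5372]
P -1 0.055 [-0.6812  0.6159  0.0792  1.8193 -0.0703  0.7091  0.5592]
P -1 0.33 [-0.7291  0.3456  0.1444  1.5111 -0.0508  1.2885  0.5433]
P 0 0.055 [-1.2953  0.9345  1.1405  1.8707 -1.0008  1.0517 -1.7428]
P 0 0.33 [-1.3426  0.5298  1.1583  1.5597 -0.4914  1.3766 -2.1575]
P 1 0.055 [-0.6812  0.6159  0.0792  1.8193 -0.0703  0.7091  0.5592]
P 1 0.33 [-0.7291  0.3456  0.1444  1.5111 -0.0508  1.2885  0.5433]
```

Run:
```python
from h import *
x,y,w=.4732,-.3459,.458
p=r.current_position(); r.movel([p[0],p[1],.34],vel=.2)
r.move_to([.56,.02,.36],Rd(1.2)); print(r.current_t())
r.gripper_to(.086,20)
r.move_to([x,y,.16],Rd(w)); print(r.current_qpos())
print(r.movel([x,y,.07],vel=.12), r.movel([x,y,.0325],vel=.04,stop_force=6))
print(r.current_position(),r.current_contact_force())
r.gripper_to(.04,20); print(r.current_gripper_width(),r.current_grip_force(),r.current_position())
r.movel([x,y,.09],vel=.05)
cv2.imwrite("pics/s1.png",r.capture("scene")[:,:,::-1])
print(r.current_gripper_width(),r.current_grip_force(),r.current_contact_force(),r.current_ft_torque(),r.current_t())
```

```text
2.95
[-0.0525  0.5905  0.8926  1.8243 -0.5456  0.9925 -0.0418]
False False
[ 0.4733 -0.346   0.0327] [ 0.3728 -0.5122  0.7201]
0.05556496491402179 19.993667900562286 [ 0.4733 -0.3459  0.0326]
0.05570601757733698 19.994703233242035 [-0.5157  0.7315 -0.6094] [-0.014   0.1162 -0.0155] 8.8167
```

Run:
```python
from h import *
x,y,w=.5715,.0165,.268+np.pi/2
r.movel([.4732,-.3459,.31],vel=.2)
r.move_to([x,y,.32],Rd(w))
r.movel([x,y,.24],vel=.1); r.movel([x,y,.1955],vel=.05); r.pause(.3)
print(r.current_position(),r.current_tool_rot()[:,0],r.current_grip_force(),r.current_contact_force(),r.current_t())
for n in("scene","top"): cv2.imwrite(f"pics/{n}2.png",r.capture(n)[:,:,::-1])
s=cv2.imread("pics/scene2.png")[205:305,235:365]; t=cv2.imread("pics/top2.png")[165:265,225:355]
f=lambda a:cv2.resize(a,None,fx=6,fy=6,interpolation=cv2.INTER_CUBIC)
cv2.imwrite("pics/s2c.png",f(s)); cv2.imwrite("pics/t2c.png",f(t))
```

```text
[0.5716 0.0165 0.1957] [-0.2649  0.9643  0.    ] 19.994709491729736 [-0.2431  0.6826 -2.0845] 13.7583
```

View pics/s2c.png

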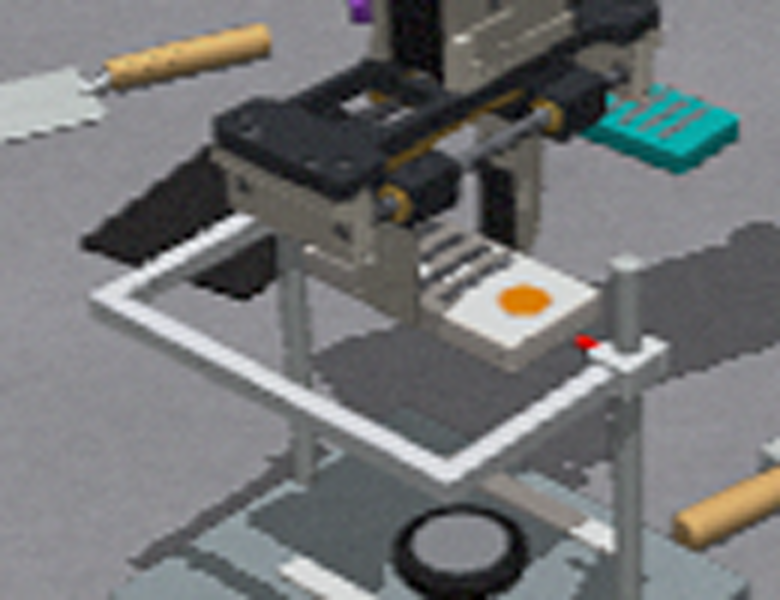

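View pics/t2c.png

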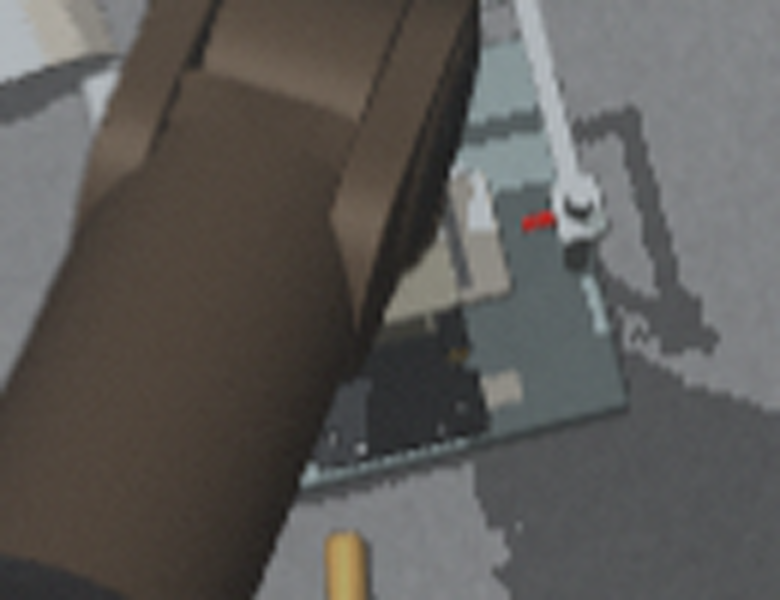

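The cover's end face lines up with the pointer in both views: the scene tip is at about (331,262), with a gap of about 11 mm, and the height matches. I'll hold it there, then go to the pile and stop just above it to check alignment.

Run:
```python
from h import *
r.pause(2.3); print(r.current_dq().max() if hasattr(r.current_dq(),'max') else r.current_dq())
r.movel([.5715,.0165,.25],vel=.06); r.movel([.5715,.0165,.33],vel=.15)
x,y,w=.5184,.3094,-.4485-np.pi
r.move_to([x,y,.2],Rd(w)); print(r.current_qpos())
r.movel([x,y,.11],vel=.12); r.movel([x,y,.078],vel=.05); r.pause(.3)
print(r.current_position(),r.current_tool_rot()[:,0],r.current_contact_force(),r.current_t())
for n in("scene","top"): cv2.imwrite(f"pics/{n}3.png",r.capture(n)[:,:,::-1])
f=lambda a:cv2.resize(a,None,fx=6,fy=6,interpolation=cv2.INTER_CUBIC)
cv2.imwrite("pics/s3c.png",f(cv2.imread("pics/scene3.png")[310:400,340:460]))
cv2.imwrite("pics/t3c.png",f(cv2.imread("pics/top3.png")[190:275,145:230]))
```

```text
0.0006451720270046094
[-1.0237  0.4824  0.5837  1.7229 -0.3023  1.0261  0.7839]
[0.5185 0.3095 0.0783] [-0.9011  0.4335 -0.0002] [ 0.1286  1.0357 -1.2426] 21.125
```

View pics/s3c.png

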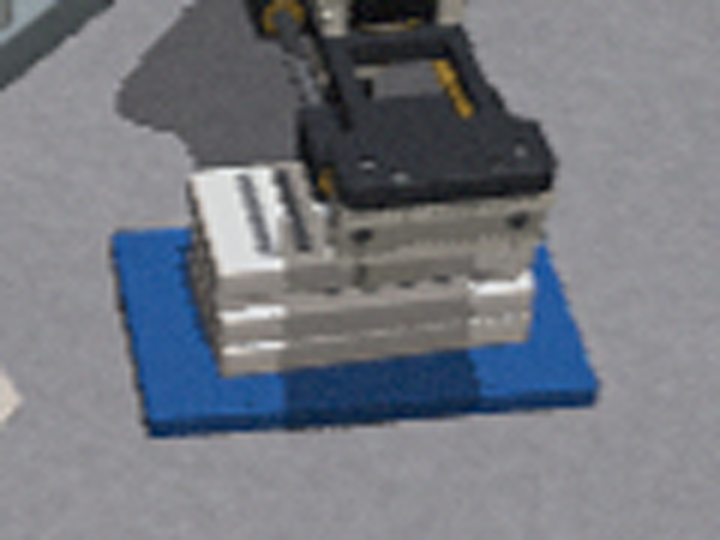

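The held cover hangs about 7 mm above the pile. Its near-left corner at crop (217,304) sits right over the pile's at (219,320), so it is aligned to 1–2 mm. I'll lower it.

Run:
```python
from h import *
x,y=.5184,.3094
print(r.movel([x,y,.0695],vel=.015,stop_force=3)); r.pause(.2)
print(r.current_position(),r.current_contact_force())
r.gripper_to(.075); r.pause(.2)
r.movel([x,y,.12],vel=.08); r.movel([x,y,.33],vel=.2)
r.move_to([.35,.5,.35],Rd(-.4485-np.pi)); r.pause(.2)
for n in("scene","top"): cv2.imwrite(f"pics/{n}4.png",r.capture(n)[:,:,::-1])
f=lambda a:cv2.resize(a,None,fx=5,fy=5,interpolation=cv2.INTER_CUBIC)
cv2.imwrite("pics/c4.png",np.hstack([f(cv2.imread("pics/scene4.png")[315:395,350:445]),f(cv2.imread("pics/top4.png")[195:275,155:218])]))
print(r.current_t())
```

```text
True
[0.5183 0.3094 0.0705] [ 0.004  -0.2333  5.5803]
25.9583
```

View pics/c4.png

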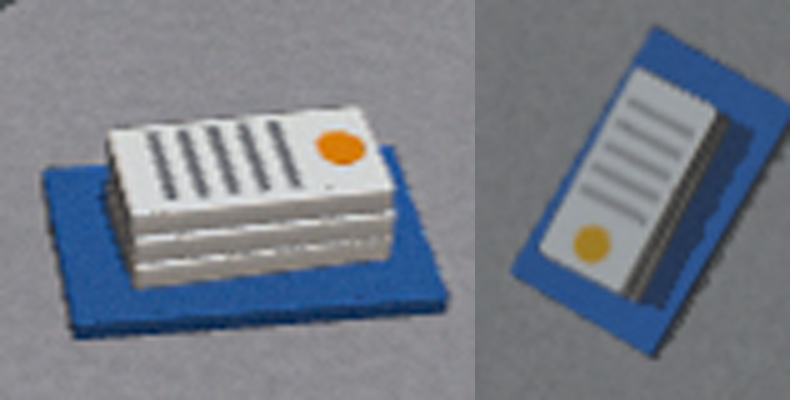

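The cover rests dot up on the pile and the edges look flush. I'll measure the offset.

Run:
```python
from h import *
B=(np.array([(638,67),(719,108),(630,298),(540,247)])-[475,0])/5+[155-.4,195-.4]
print(*plate(B,.060))
# dot-based cross-check: dot centroids before/after (42 mm from centre)
def dot(f,lo,hi,z):
    i=cv2.imread(f)[195:275,155:218]; m=cv2.inRange(cv2.cvtColor(i,cv2.COLOR_BGR2HSV),lo,hi)
    q=cv2.moments(m,True); return atz((q["m10"]/q["m00"]+155,q["m01"]/q["m00"]+195),"top",z),q["m00"]
g,ng=dot("pics/top0.png",(45,100,60),(80,255,255),.044); o,no=dot("pics/top4.png",(10,120,80),(28,255,255),.060)
print(g,ng,o,no,(g+o)/2, np.linalg.norm((g-o)[:2]),np.arctan2(g[1]-o[1],g[0]-o[0]))
```

```text
[ 0.5197  0.3073 -0.4335] [-0.1901 -0.4004  0.6814 -0.0583 -0.7123 -0.5119  0.2194  0.969 ] [np.float64(0.11708075083706111), np.float64(0.05326894285654137), np.float64(0.119431003614229), np.float64(0.06044078861960631)]
[0.5569 0.2924 0.044 ] 37.0 [0.4821 0.3287 0.06  ] 37.0 [0.5195 0.3105 0.052 ] 0.08316657268566319 -0.45149456980492236
```

Dot to dot measures 83.2 mm against the ideal 84, and the line between them is within 0.2° of the pile axis. The offset is about 1–2.5 mm, inside the 6 mm tolerance.

```bash
python3 -c "
from rig import r
print(r.job_done())"
```

```text
the job is handed in; nothing more can be done
None
```

The cover was held still over the camera, centred between the pointers, for over two seconds, then set down dot side up on the pile, flush to about 1–2.5 mm by the camera, and the job is handed in; no verdict came back.

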